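# Hand out the teal training probe

### The arm

A 6-joint arm with a two-finger parallel gripper is mounted at the origin on the work surface. World frame = base frame: x ahead of the robot, y to its left, z up, the work surface at z = 0. Lengths are in m, angles in rad, forces in N, time in s.
With the tool pointing down it reaches from about 0.225 to 0.875 m from the base axis. Payload 3.4 kg.
Tool frame: the origin (TCP) lies midway between the tips of the shut fingers; the grasp point (between the pads) lies 19 mm behind it; z points along the fingers, y is the line along which they close (so a half turn about z gives the same grasp; the last joint's range is limited). The gripper opens to 85 mm and grips with 20 to 120 N. Pads are 22 mm wide; open, the fingers measure 114 mm over their backs; the gripper's body (76 mm by 85 mm) begins 54 mm behind the grasp point. The pads swing forward as they close: fully open they stand 13 mm farther back than shut.
Start: joints at [-1.316, 0.276, 1.505, -0, 1.361, -0.121], TCP at [0.211, -0.535, 0.231] pointing down, gripper open.
Joint ranges: [-2.89, 2.89], [-0.75, 2.08], [0.22, 2.7], [-1.18, 4.32], [0.11, 2.71], [-2.7, 2.7]. Speed limits (rad/s): [2.57, 2.57, 3.14, 3.14, 3.14, 3.14].

### API

Orientations are given as a 3x3 rotation matrix whose columns are the frame's x, y, z axes.
In Python, from workcell import manip gives the robot as it stands.
- The arm moves only by the shell command python3 -m handwheel 'ROWS' [FORCE]. ROWS is JSON, a list of rows, each a list of 3 entries, a list of its own where there are three numbers: the opening in per cent of the stroke, from 0 (shut) to 100 (fully open), then the shift along the world's x, y, z in mm, then the turn, a rotation vector about the world's x, y, z in rad. In form: [[grip, [dx, dy, dz], [rx, ry, rz]], ...]. A call has 1 to 10 rows; each row shifts and turns the commanded pose from where the row before left it; what a row does not reach is not made up. A row lasts 1/8 s, in which the tool goes at most 62.5 mm and 10.7 degrees, less where a joint would pass 70% of its speed; a pose out of reach is approached as far as the arm can. A call is refused whole if a number of a shift passes 62.5 or a number of a turn 0.188, either way. A call with a gripper value outside its range is refused whole. The fingers move at their own pace and stop on an object; FORCE is the grip in N (left out, the last holds). Time passes only in rows, so rows that do not move let the fingers close. It gives the time, the measured TCP pose, the force, the opening and the grip force at its end, in the units of the state.
- manip.get_obs(): the state, without advancing time (a new reading comes with each control period).
- manip.get_image(name): name is "side" or "top"; returns the picture (384x512x3 uint8, red, green, blue); there is no depth.
- manip.camera_model(name): a dict with "fx", "fy", "cx", "cy" (pixels), "camera_from_world" (4x4, takes a point from world to camera coordinates). Camera axes: x right, y down, z forward; pixel columns grow to the right and rows downward; lengths in m; the calibration is good to about 2 mm. A picture is of the moment at which its call begins. camera_model takes no time and is no camera call.
- manip.sign_off(): hands the job in; it is judged then, once.
The state is a dict: "t": time; "q": joint angles; "qvel": joint speeds; "joint_torque": joint torques, N m; "tool_pos": TCP position; "eef_rot": TCP orientation; "wrist_force": force on the tool from outside, world axes, zero at the start; "moment": the same for the moment, N m; "width": finger opening in m; "gripper_force": force on a finger pad.
Only numpy, scipy, OpenCV 4.12 (cv2) and the standard library are available. Lean on these libraries where they do the work, as an engineer would, in place of code of your own. Each camera call takes 0.05 s, during which the arm holds its last target. There are 200 camera calls.

### The job

Set up the station for the next trainee: pull the teal-handled probe straight up out of the storage rack and stand it in the empty metal cup. Lower it until its foot is at the bottom of the cup before letting go, and leave the black and yellow probes in the rack.

Things in the scene. Friction and masses are not known exactly. Their poses are not given: they have to be found in the camera images.
- probe_teal: Probe with a TEAL handle, upright in a rack socket; round, 156 mm long, 49 to 98 g. Origin: centre of the handle; z up along the probe. Handle 22 mm in diameter, from 30 mm below to 30 mm above the origin, then a cap 25 mm wide, 6 mm thick. Below it a flange 28 mm wide, 5 mm thick, resting on the rack's top (origin 130 mm above the table), then a 10 mm shaft to a round foot 120 mm below origin.
- teal_foot (a point): Lowest point of the round foot (lower end) of the teal probe's shaft, 120 mm below the handle's centre.
- probe_black: The same probe with a BLACK handle, in another socket of the rack; origin at the centre of its handle, its top 166 mm above the table. A bystander, to be left in the rack.
- probe_yellow: The same probe with a YELLOW handle, in another socket of the rack; origin at the centre of its handle, its top 166 mm above the table. A bystander, to be left in the rack.
- rack: Fixed grey block, 70 mm (its x) by 235 mm (its y), 95 mm high, origin at the centre of its underside. Three sockets 17 mm wide in a row along its y, 80 mm apart, each with a probe, in any order; shafts reach 85 mm deep with play all round. It may be turned and may stand left or right of the cup.
- cup: Empty round metal cup, open upwards, on a thin black foot, fixed to the table. Outside 46 mm in diameter, 80 mm high, wall 4 mm, so the mouth is 38 mm wide; inner floor 5 mm above the table. Origin at the centre of its underside, z up. A probe let go in it leans on the rim by up to about 20 degrees, which is fine.
Mind the look-alikes: they are no part of the job. Of the things that look like the probe_teal, the larger one is meant. Several things have the shape of the cup; the one meant has the colours described above.

How it is judged:
On the way, in this order (a step that is already met when the one before it is completed fails the run):
1. the gripper holds the teal probe with its foot above the rack's top (height (world z) of teal_foot above 0.095 m and contact force between the fingers and probe_teal above 0.5 N), for 0.1 s.
2. still held, the teal probe's foot is in the cup, within 15 mm of its inner floor (z of teal_foot in the frame of cup below 0.02 m and horizontal distance between teal_foot and cup below 0.018 m and contact force between the fingers and probe_teal above 0.5 N), for 0.05 s.
At the end, for the whole second after the job is handed in: The teal probe stands at rest in the cup, handle up: its foot inside the cup, within 18 mm of the cup's axis and 15 mm of its inner floor, leaning less than about 28 degrees; the black and yellow probes are in their sockets, moved less than 20 mm (z of teal_foot in the frame of cup below 0.02 m and horizontal distance between teal_foot and cup below 0.018 m and angle between probe_teal's own z axis and vertical below 0.5 rad and linear speed of probe_teal below 0.02 m/s and distance of each of probe_black, probe_yellow from where it was at the start of the episode below 0.02 m); the robot touches nothing.
It fails at once if the black or yellow probe is moved more than 20 mm (distance of any of probe_black, probe_yellow from where it was at the start of the episode above 0.02 m).
It also fails if it takes over 48 s, if anything falls off the work surface, if the arm or the gripper's body presses on something with over 40 N, if the wrist force passes 120 N, or if a joint passes its speed limit or range.

## Working session

There is one attempt and no reset: what is moved stays moved. The work goes in short steps, Python scripts to look and compute and a shell command to move; the robot and the scene stay as the last step left them, time stands still between calls to the robot, and variables do not carry over. Pictures are saved under pics/ and viewed, at most 12 in all, crops included, and the job is handed in when it is done.

```bash
mkdir -p pics; cat > h.py <<'E'
import numpy as np,cv2
from workcell import manip
def snap(n,f):
    im=manip.get_image(n); cv2.imwrite(f,im[:,:,::-1]); return im
def ray(n,u,v):
    m=manip.camera_model(n);T=np.array(m["camera_from_world"]);R=T[:3,:3]
    d=R.T@np.array([(u-m["cx"])/m["fx"],(v-m["cy"])/m["fy"],1]); return -R.T@T[:3,3],d
def onz(n,u,v,z):
    o,d=ray(n,u,v); return o+d*(z-o[2])/d[2]
def proj(n,p):
    m=manip.camera_model(n);c=(np.array(m["camera_from_world"])@np.r_[p,1])[:3]
    return m["fx"]*c[0]/c[2]+m["cx"],m["fy"]*c[1]/c[2]+m["cy"]
def tri(a,b):
    A=[];B=[]
    (o1,d1),(o2,d2)=ray(*a),ray(*b)
    s=np.linalg.lstsq(np.c_[d1,-d2],o2-o1,rcond=None)[0]
    p,q=o1+d1*s[0],o2+d2*s[1]; return (p+q)/2,np.linalg.norm(p-q)
E
python3 - <<'E'
from h import *
a=snap("side","pics/side.png");b=snap("top","pics/top.png")
for n in("side","top"):
    print(n,ray(n,256,192))
print(manip.get_obs())
E
```

```text
side (array([0.23071977, 0.50113727, 0.51787954]), array([ 0.42653131, -0.70165365, -0.57077225]))
top (array([ 0.3983164 , -0.01423359,  1.00628551]), array([ 0.15861323,  0.01452332, -0.98732166]))
{'t': 0.1, 'q': array([-1.31604442e+00,  2.76555304e-01,  1.50599160e+00,  9.36142845e-06,
        1.36071612e+00, -1.20981769e-01]), 'qvel': array([-0.00021936, -0.0005884 , -0.00447795,  0.00025676,  0.00225161,
        0.00263701]), 'joint_torque': array([ 2.79418273e-04, -4.17702305e+01, -2.46403903e+01, -2.52880682e-04,
        5.82071618e-03, -8.36127072e-06]), 'tool_pos': array([ 0.21088879, -0.53442995,  0.23051874]), 'eef_rot': array([[ 9.30239410e-01,  3.66952953e-01, -4.12080582e-04],
       [ 3.66953124e-01, -9.30238026e-01,  1.61876197e-03],
       [ 2.10676460e-04, -1.65705044e-03, -9.99998605e-01]]), 'wrist_force': array([ 0.89456785, -0.35232257, -0.32416433]), 'moment': array([-0.00621877, -0.00255463,  0.00251999]), 'gripper_force': 0.0, 'width': 0.08563191380408688}
```

View pics/side.png

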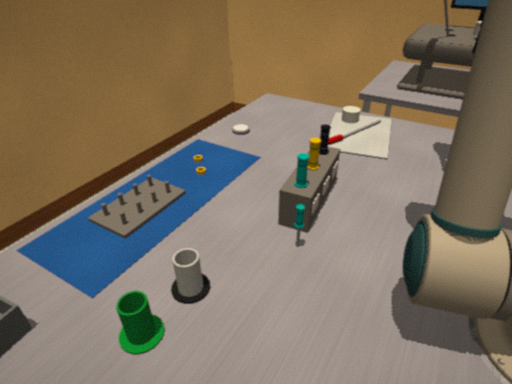

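View pics/top.png

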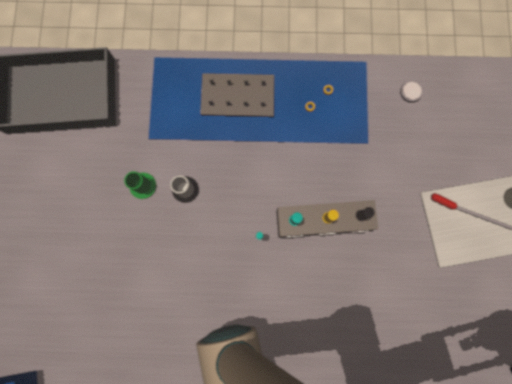

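Side view: the large teal probe is in the rack at (302,170) and a small teal look-alike stands in front at (299,215). The metal cup on a black foot is at (188,272) and a green cup is at (137,320). Top view: large teal cap (297,218), small teal (262,236), metal cup mouth (180,185), green cup (135,180), and a grey cup-like thing far right at about (510,198). I take the large teal probe in the rack and the cup on the black foot, because they match the descriptions. I'll confirm this in a crop while measuring.

```bash
python3 - <<'E'
from h import *
a=cv2.imread("pics/side.png");b=cv2.imread("pics/top.png")
def blobs(im,lo,hi,mn=15):
    m=cv2.inRange(cv2.cvtColor(im,cv2.COLOR_BGR2HSV),lo,hi)
    n,l,s,c=cv2.connectedComponentsWithStats(m); return [(s[i].tolist(),c[i].round(1).tolist()) for i in range(1,n) if s[i][4]>mn]
for nm,im in(("side",a),("top",b)):
    print(nm,"teal",blobs(im,(80,120,60),(96,255,255)),"yel",blobs(im,(15,170,120),(30,255,255)))
    print("black",[x for x in blobs(im,(0,0,0),(180,255,42),30) if x[0][4]<2500])
    for r in [(297,218),(333,216),(365,214)]: 
        if nm=="top": print("cap",r,onz("top",*r,.166).round(4))
print("cup rim",onz("top",180,185,.08), "foot", onz("top",184,188.5,.003), "side foot",onz("side",190,287,.003),"side rim",onz("side",187,256,.08))
c1=cv2.resize(b[150:260,110:390],None,fx=2.8,fy=2.8,interpolation=2)
c2=cv2.resize(a[110:360,100:350],None,fx=1.1,fy=1.1,interpolation=2)
v=np.zeros((c1.shape[0]+c2.shape[0],c1.shape[1],3),np.uint8);v[:c1.shape[0]]=c1;v[c1.shape[0]:,:c2.shape[1]]=c2
cv2.imwrite("pics/crop.png",v)
E
```

```text
side teal [([298, 154, 11, 11, 101], [302.9, 158.5]), ([295, 166, 13, 22, 194], [301.1, 176.7]), ([294, 204, 11, 24, 180], [299.3, 215.5])] yel [([310, 138, 11, 6, 53], [315.1, 140.5]), ([194, 156, 8, 5, 31], [197.4, 157.7]), ([308, 165, 11, 5, 34], [312.9, 167.4]), ([197, 168, 8, 5, 35], [200.5, 169.9])]
black [([452, 0, 35, 21, 139], [472.3, 9.1]), ([320, 126, 9, 28, 187], [324.1, 139.7]), ([404, 236, 18, 61, 485], [410.2, 270.7]), ([172, 276, 37, 27, 310], [191.7, 292.9]), ([0, 331, 12, 12, 36], [4.2, 336.4]), ([0, 341, 12, 14, 49], [4.4, 347.2])]
top teal [([290, 213, 13, 12, 113], [295.7, 218.4]), ([257, 232, 6, 7, 31], [259.2, 235.2])] yel [([324, 210, 14, 11, 94], [332.0, 214.9])]
black [([0, 51, 103, 72, 993], [31.2, 71.1]), ([109, 56, 5, 41, 113], [110.9, 75.8]), ([0, 124, 62, 8, 186], [28.6, 127.8])]
cap (297, 218) [ 0.4774 -0.0935  0.166 ]
cap (333, 216) [ 0.4837 -0.1728  0.166 ]
cap (365, 214) [ 0.4897 -0.2435  0.166 ]
cup rim [0.56024524 0.18667561 0.08      ] foot [0.56450427 0.19220948 0.003     ] side foot [0.56250988 0.19257826 0.003     ] side rim [0.56105438 0.18865812 0.08      ]
```

View pics/crop.png

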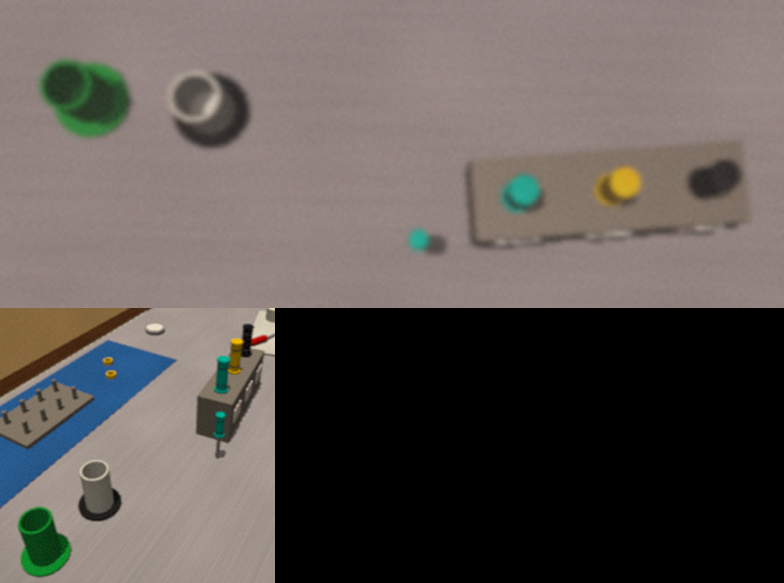

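The crop confirms the choice: the large teal probe in the rack end socket at about (0.477, -0.093), and the metal cup on the black foot at about (0.562, 0.190). Probe spacing comes out at about 80 mm as given. The fingers will close along world x, across the row. Going above the probe now.

```bash
python3 -m handwheel '[[100,[27,44,2],[0,0,0.128]],[100,[27,44,2],[0,0,0.128]],[100,[27,44,2],[0,0,0.128]],[100,[27,44,2],[0,0,0.128]],[100,[27,44,2],[0,0,0.128]],[100,[27,44,2],[0,0,0.128]],[100,[26,44,2],[0,0,0.128]],[100,[26,44,2],[0,0,0.128]],[100,[26,44,2],[0,0,0.128]],[100,[26,44,2],[0,0,0.128]]]' 40
python3 -m handwheel '[[100,[0,0,0],[0,0,0]],[100,[0,0,0],[0,0,0]]]'
python3 - <<'E'
from h import *
a=snap("side","pics/s2.png");b=snap("top","pics/t2.png")
o=manip.get_obs();print(o["tool_pos"],o["eef_rot"].round(3),o["q"].round(2))
cv2.imwrite("pics/s2c.png",cv2.resize(cv2.imread("pics/s2.png")[60:260,220:420],None,fx=3,fy=3,interpolation=2))
E
```

```text
t: 1.35
tool_pos: [0.4775, -0.0933, 0.2511]
eef_rot: [[-0.089, 0.996, -0.0], [0.996, 0.089, -0.0], [-0.0, -0.0, -1.0]]
wrist_force: [0.8, -0.3, 0.1]
width: 0.0855
gripper_force: 0.0
t: 1.6
tool_pos: [0.4765, -0.0951, 0.2509]
eef_rot: [[-0.085, 0.996, -0.001], [0.996, 0.085, -0.001], [-0.0, -0.001, -1.0]]
wrist_force: [0.0, -0.3, 0.3]
width: 0.0854
gripper_force: 0.0
[ 0.47630974 -0.09587377  0.25104159] [[-0.083  0.997 -0.001]
 [ 0.997  0.083 -0.   ]
 [-0.    -0.001 -1.   ]] [-0.34  0.13  1.65 -0.    1.36 -0.42]
```

View pics/s2c.png

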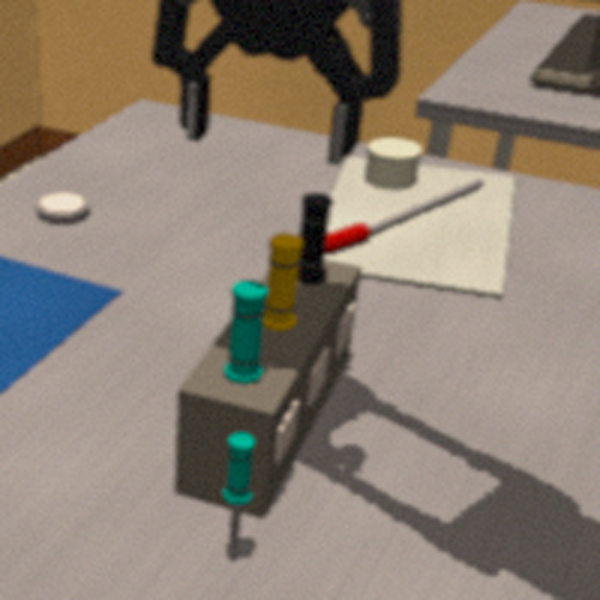

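```bash
python3 - <<'E'
from h import *
o=manip.get_obs();p=o["tool_pos"];y=o["eef_rot"][:,1]
print(o["t"],p,"tips proj",proj("side",p+y*.043-[0,0,-.013]),proj("side",p-y*.043+[0,0,.013]),"seen ~(284.5,104)/(334,112)")
print("cap side",onz("side",303.3,156.5,.166),tri(("side",303.3,156.5),("top",297,218)),"flange side",onz("side",301.3,185,.0975))
print(proj("top",[.4774,-.0935,.1]))
print("cup",onz("top",179.6,184.6,.08),onz("top",185.4,189.3,.003),tri(("top",179.6,184.6),("side",187,256)))
E
```

```text
1.7 [ 0.47630974 -0.09587377  0.25104159] tips proj (np.float64(287.1934376643576), np.float64(105.49267561901414)) (np.float64(330.5543586455381), np.float64(112.81762903942831)) seen ~(284.5,104)/(334,112)
cap side [ 0.47582754 -0.08822629  0.166     ] (array([ 0.47792684, -0.09378815,  0.16271055]), np.float64(0.0003955695286035303)) flange side [ 0.47479341 -0.0870749   0.0975    ]
(np.float64(294.33395245231503), np.float64(220.56730468888355))
cup [0.56122099 0.18771539 0.08      ] [0.56243458 0.18837099 0.003     ] (array([0.56151893, 0.18799735, 0.07915301]), np.float64(0.0003439610481643827))
```

```bash
python3 -m handwheel '[[100,[1,3,-25],[0,0,0]],[100,[0,0,-25],[0,0,0]],[100,[0,0,-20],[0,0,0]],[100,[0,0,-15],[0,0,0]],[100,[0,0,0],[0,0,0]],[100,[0,0,0],[0,0,0]]]'
python3 - <<'E'
from h import *
a=snap("side","pics/s3.png")
cv2.imwrite("pics/s3c.png",cv2.resize(cv2.imread("pics/s3.png")[90:240,230:380],None,fx=4,fy=4,interpolation=2))
print(manip.get_obs()["tool_pos"])
E
```

```text
t: 2.45
tool_pos: [0.4785, -0.0925, 0.167]
eef_rot: [[-0.084, 0.996, 0.001], [0.996, 0.084, -0.001], [-0.001, 0.001, -1.0]]
wrist_force: [0.1, 0.5, 0.3]
width: 0.0855
gripper_force: 0.0
[ 0.47862446 -0.09237389  0.16716038]
```

View pics/s3c.png

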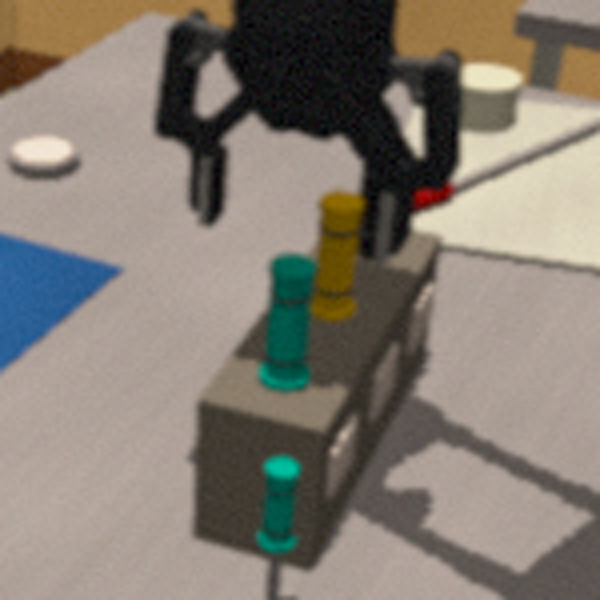

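```bash
python3 - <<'E'
from h import *
o=manip.get_obs();p=o["tool_pos"];y=o["eef_rot"][:,1];x=o["eef_rot"][:,0]
print("pred tips",[np.round(proj("side",p+s*y*.043+[0,0,.013]),1) for s in(1,-1)],"seen (282,144),(326,152)")
print("where seen mid is on z=.18",onz("side",304,148,.18))
b=snap("top","pics/t3.png")
print("pred top",np.round(proj("top",p+[0,0,.02]),1),np.round(proj("top",p+[0,0,.09]),1))
cv2.imwrite("pics/t3c.png",cv2.resize(cv2.imread("pics/t3.png")[150:300,220:420],None,fx=3.5,fy=3.5,interpolation=2))
E
```

```text
pred tips [array([283.7, 144.9]), array([324. , 153.6])] seen (282,144),(326,152)
where seen mid is on z=.18 [ 0.47970606 -0.09771568  0.18      ]
pred top [297.4 216.5] [300.8 213.1]
```

View pics/t3c.png

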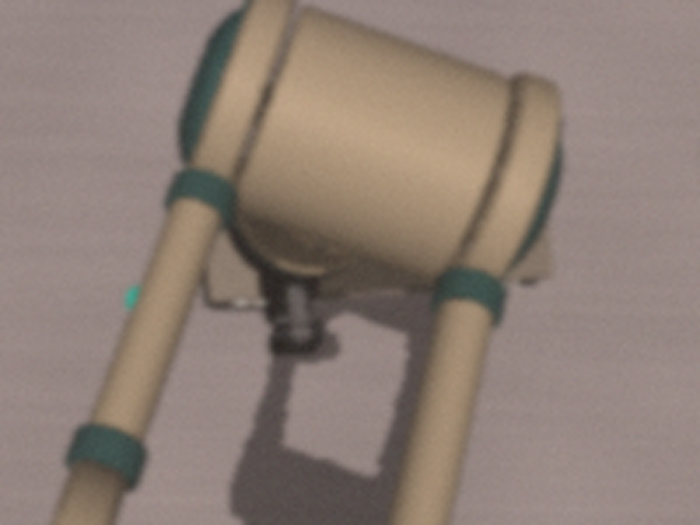

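The top view is blocked by the wrist. The side view shows the fingertips at (282,144) and (326,152), straddling the cap and within 2 px of the prediction. Next I lower and close.

```bash
python3 -m handwheel '[[100,[-1,0,-18],[0,0,0]],[100,[0,0,-18],[0,0,0]],[100,[0,0,-17],[0,0,0]],[100,[0,0,0],[0,0,0]],[100,[0,0,0],[0,0,0]]]'
python3 -m handwheel '[[0,[0,0,0],[0,0,0]],[0,[0,0,0],[0,0,0]],[0,[0,0,0],[0,0,0]],[0,[0,0,0],[0,0,0]],[0,[0,0,0],[0,0,0]],[0,[0,0,0],[0,0,0]],[0,[0,0,0],[0,0,0]],[0,[0,0,0],[0,0,0]]]' 40
```

```text
t: 3.18
tool_pos: [0.4778, -0.0921, 0.1142]
eef_rot: [[-0.085, 0.996, 0.002], [0.996, 0.085, -0.001], [-0.001, 0.002, -1.0]]
wrist_force: [-0.0, 0.1, 1.1]
width: 0.0857
gripper_force: 0.0
t: 4.18
tool_pos: [0.4773, -0.092, 0.1136]
eef_rot: [[-0.085, 0.996, 0.001], [0.996, 0.085, -0.0], [-0.0, 0.001, -1.0]]
wrist_force: [-0.2, 1.1, 3.7]
width: 0.0216
gripper_force: 39.0
```

Gripped at 21.6 mm, which matches the 22 mm handle. Lifting straight up.

```bash
python3 -m handwheel '[[0,[0,0,8],[0,0,0]],[0,[0,0,12],[0,0,0]],[0,[0,0,14],[0,0,0]],[0,[0,0,15],[0,0,0]],[0,[0,0,15],[0,0,0]],[0,[0,0,15],[0,0,0]],[0,[0,0,15],[0,0,0]],[0,[0,0,15],[0,0,0]],[0,[0,0,11],[0,0,0]],[0,[0,0,0],[0,0,0]]]'
python3 -m handwheel '[[0,[0,0,0],[0,0,0]],[0,[0,0,0],[0,0,0]]]'
python3 - <<'E'
from h import *
a=snap("side","pics/s4.png")
cv2.imwrite("pics/s4c.png",cv2.resize(cv2.imread("pics/s4.png")[40:240,220:420],None,fx=3,fy=3,interpolation=2))
E
```

```text
t: 5.42
tool_pos: [0.4776, -0.0921, 0.2343]
eef_rot: [[-0.085, 0.996, 0.002], [0.996, 0.085, -0.001], [-0.001, 0.002, -1.0]]
wrist_force: [0.4, 0.5, -1.6]
width: 0.0211
gripper_force: 39.1
t: 5.68
tool_pos: [0.4766, -0.0918, 0.2326]
eef_rot: [[-0.085, 0.996, -0.001], [0.996, 0.085, 0.0], [0.001, -0.001, -1.0]]
wrist_force: [-0.3, -0.4, -0.8]
width: 0.021
gripper_force: 39.1
```

View pics/s4c.png

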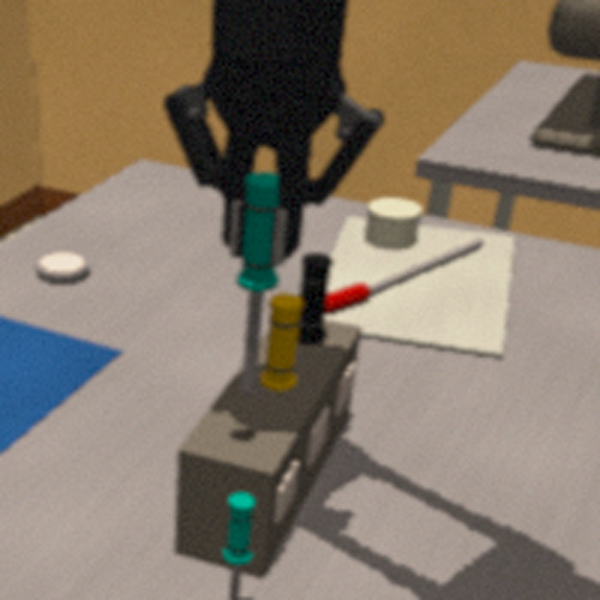

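The probe is out and held nearly upright: foot at about (303,169), cap at (307,101), socket empty at (301,185), black and yellow unmoved. Next I work out the foot position and the offset to the cup.

```bash
python3 - <<'E'
from h import *
p=manip.get_obs()["tool_pos"]; c=p+[0,0,.019]
for z in(.122,.129): print(onz("side",303.3,169,z))
print("cap",onz("side",307.3,102,.285),"pred foot px",proj("side",[p[0],p[1],.129]),"pred cap",proj("side",[p[0],p[1],.285]))
print("delta mm",(np.array([.562,.188])-p[:2])*1000,p)
E
```

```text
[ 0.48327428 -0.11159826  0.122     ]
[ 0.47880857 -0.10076378  0.129     ]
cap [ 0.47154069 -0.07657597  0.285     ] pred foot px (np.float64(302.4058071979774), np.float64(171.17508701868158)) pred cap (np.float64(308.1278572425172), np.float64(98.90261853779319))
delta mm [ 85.2825776  279.77426991] [ 0.47671742 -0.09177427  0.23271757]
```

```bash
python3 -m handwheel '[[0,[5,15,0],[0,0,0]],[0,[10,35,0],[0,0,0]],[0,[13,42,0],[0,0,0]],[0,[13,42,0],[0,0,0]],[0,[13,42,0],[0,0,0]],[0,[13,42,0],[0,0,0]],[0,[10,35,0],[0,0,0]],[0,[6,20,0],[0,0,0]],[0,[2,7,0],[0,0,0]],[0,[0,0,0],[0,0,0]]]'
python3 -m handwheel '[[0,[0,0,0],[0,0,0]],[0,[0,0,0],[0,0,0]]]'
python3 - <<'E'
from h import *
a=snap("side","pics/s5.png");b=snap("top","pics/t5.png")
s=cv2.resize(cv2.imread("pics/s5.png")[130:330,110:260],None,fx=3,fy=3,interpolation=2)
t=cv2.resize(cv2.imread("pics/t5.png")[110:260,120:240],None,fx=2.9,fy=4,interpolation=2)
cv2.imwrite("pics/c5.png",np.hstack([s,t]))
p=manip.get_obs()["tool_pos"];print(p)
print("pred foot",proj("side",[p[0],p[1],.129]),"flange",proj("side",[p[0],p[1],.2165]), "cup rim ctr",proj("side",[.562,.188,.08]))
E
```

```text
t: 6.98
tool_pos: [0.5618, 0.1878, 0.2332]
eef_rot: [[-0.085, 0.996, -0.001], [0.996, 0.085, -0.001], [-0.001, -0.001, -1.0]]
wrist_force: [0.4, -1.0, -1.4]
width: 0.0207
gripper_force: 39.1
t: 7.22
tool_pos: [0.5619, 0.1871, 0.2335]
eef_rot: [[-0.084, 0.997, 0.0], [0.997, 0.084, -0.0], [-0.0, 0.0, -1.0]]
wrist_force: [0.5, 0.0, -0.1]
width: 0.0209
gripper_force: 39.1
[0.56198735 0.18735395 0.23350845]
pred foot (np.float64(183.52052011865624), np.float64(233.97664144684165)) flange (np.float64(176.2428469809996), np.float64(190.22545244656484)) cup rim ctr (np.float64(186.82393365451264), np.float64(255.56396611212267))
```

View pics/c5.png

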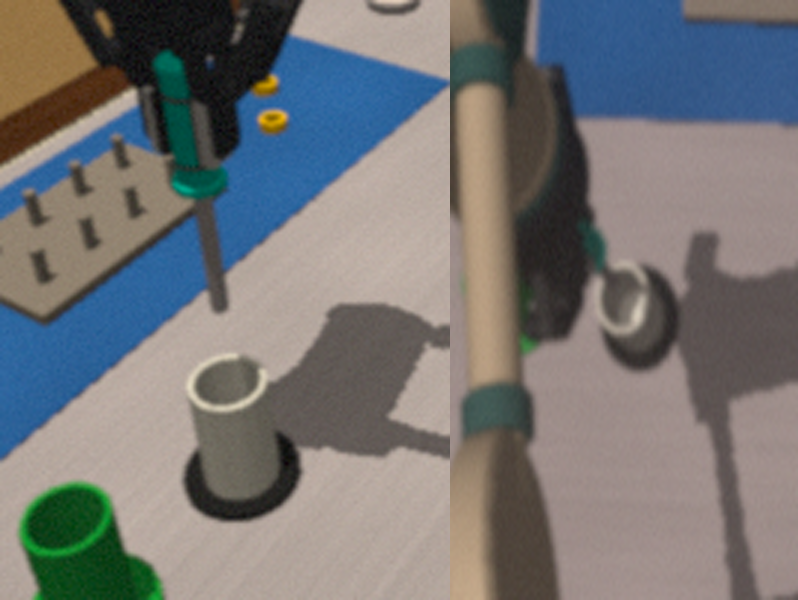

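The foot at (183,232) matches the prediction (183.5,234) to within 2 px, and it is centred above the mouth at (187,256). Next I lower into the cup.

```bash
python3 -m handwheel '[[0,[0,1,-10],[0,0,0]],[0,[0,0,-18],[0,0,0]],[0,[0,0,-18],[0,0,0]],[0,[0,0,-12],[0,0,0]],[0,[0,0,-10],[0,0,0]],[0,[0,0,-8],[0,0,0]],[0,[0,0,0],[0,0,0]]]'
python3 - <<'E'
from h import *
a=snap("side","pics/s6.png")
cv2.imwrite("pics/c6.png",cv2.resize(cv2.imread("pics/s6.png")[150:350,110:260],None,fx=3,fy=3,interpolation=2))
E
```

```text
t: 8.2
tool_pos: [0.5618, 0.189, 0.1568]
eef_rot: [[-0.085, 0.996, -0.001], [0.996, 0.085, -0.0], [-0.0, -0.001, -1.0]]
wrist_force: [0.2, 0.3, -1.0]
width: 0.0211
gripper_force: 39.1
```

View pics/c6.png

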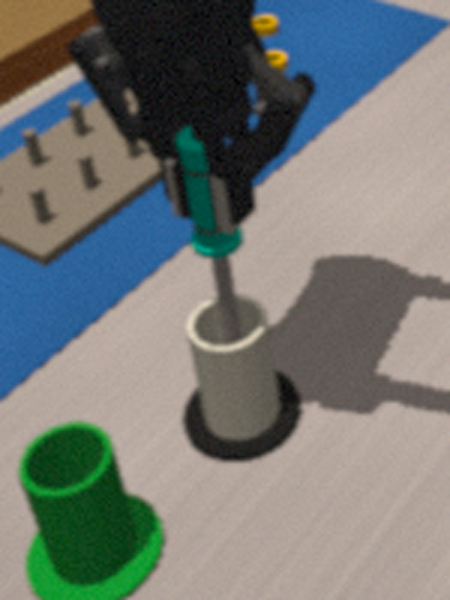

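The shaft is inside the mouth, near crop (230,325), with no contact force. Lowering the rest.

```bash
python3 -m handwheel '[[0,[0,0,-10],[0,0,0]],[0,[0,0,-10],[0,0,0]],[0,[0,0,-10],[0,0,0]],[0,[0,0,-8],[0,0,0]],[0,[0,0,-5],[0,0,0]],[0,[0,0,-2],[0,0,0]],[0,[0,0,0],[0,0,0]],[0,[0,0,0],[0,0,0]]]'
python3 -m handwheel '[[0,[0,0,-1],[0,0,0]],[0,[0,0,0],[0,0,0]]]'
```

```text
t: 9.25
tool_pos: [0.5623, 0.1891, 0.1127]
eef_rot: [[-0.085, 0.996, 0.001], [0.996, 0.085, 0.0], [0.0, 0.001, -1.0]]
wrist_force: [0.4, 0.6, -0.5]
width: 0.0208
gripper_force: 39.1
t: 9.5
tool_pos: [0.562, 0.1891, 0.1114]
eef_rot: [[-0.085, 0.996, 0.0], [0.996, 0.085, 0.0], [-0.0, 0.0, -1.0]]
wrist_force: [0.4, 0.1, -0.8]
width: 0.0212
gripper_force: 39.1
```

```bash
python3 -m handwheel '[[0,[0,0,-1],[0,0,0]],[0,[0,0,0],[0,0,0]]]'
python3 -m handwheel '[[0,[0,0,-1],[0,0,0]],[0,[0,0,0],[0,0,0]]]'
```

```text
t: 9.75
tool_pos: [0.562, 0.1891, 0.1103]
eef_rot: [[-0.085, 0.996, -0.0], [0.996, 0.085, -0.0], [-0.0, -0.0, -1.0]]
wrist_force: [0.2, 0.8, -1.0]
width: 0.0211
gripper_force: 39.1
t: 10.0
tool_pos: [0.5619, 0.1891, 0.1092]
eef_rot: [[-0.085, 0.996, -0.0], [0.996, 0.085, -0.0], [-0.0, -0.0, -1.0]]
wrist_force: [0.8, 0.8, -1.0]
width: 0.0212
gripper_force: 39.1
```

```bash
python3 -m handwheel '[[0,[0,0,-1],[0,0,0]],[0,[0,0,0],[0,0,0]]]'
python3 -m handwheel '[[0,[0,0,-1],[0,0,0]],[0,[0,0,0],[0,0,0]]]'
```

```text
t: 10.25
tool_pos: [0.5621, 0.1891, 0.1084]
eef_rot: [[-0.085, 0.996, 0.0], [0.996, 0.085, 0.0], [0.0, 0.0, -1.0]]
wrist_force: [-0.6, -0.3, 0.2]
width: 0.0209
gripper_force: 39.3
t: 10.5
tool_pos: [0.5622, 0.1892, 0.1081]
eef_rot: [[-0.085, 0.996, 0.001], [0.996, 0.085, 0.0], [0.0, 0.001, -1.0]]
wrist_force: [-1.1, 0.0, 3.5]
width: 0.0212
gripper_force: 39.7
```

Contact with the cup floor (3.5 N). Releasing and letting it settle.

```bash
python3 -m handwheel '[[30,[0,0,0],[0,0,0]],[40,[0,0,0],[0,0,0]],[60,[0,0,0],[0,0,0]],[100,[0,0,0],[0,0,0]],[100,[0,0,0],[0,0,0]],[100,[0,0,0],[0,0,0]],[100,[0,0,0],[0,0,0]],[100,[0,0,0],[0,0,0]]]'
python3 - <<'E'
from h import *
a=snap("side","pics/s7.png")
cv2.imwrite("pics/c7.png",cv2.resize(cv2.imread("pics/s7.png")[150:350,110:260],None,fx=3,fy=3,interpolation=2))
E
```

```text
t: 11.5
tool_pos: [0.5621, 0.1891, 0.1073]
eef_rot: [[-0.085, 0.996, 0.0], [0.996, 0.085, 0.0], [-0.0, 0.0, -1.0]]
wrist_force: [0.0, 0.4, -1.5]
width: 0.0856
gripper_force: 0.5
```

View pics/c7.png

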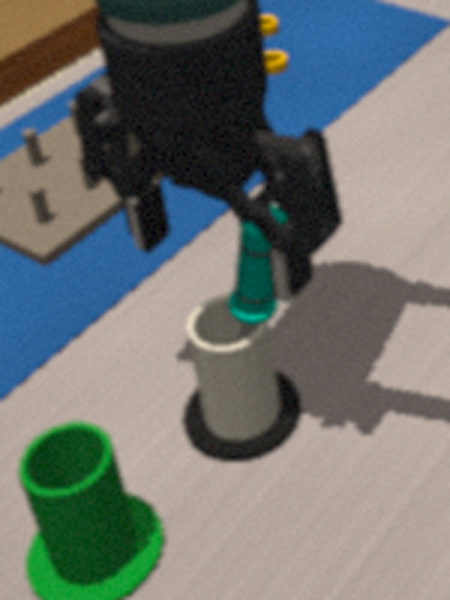

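The probe stands in the cup and leans towards the right finger (-x), touching it lightly. I'll shift the gripper 14 mm to -x to free it, then rise.

```bash
python3 -m handwheel '[[100,[-5,0,0],[0,0,0]],[100,[-5,0,0],[0,0,0]],[100,[-4,0,0],[0,0,0]],[100,[0,0,0],[0,0,0]],[100,[0,0,0],[0,0,0]]]'
python3 -m handwheel '[[100,[0,0,5],[0,0,0]],[100,[0,0,8],[0,0,0]],[100,[0,0,10],[0,0,0]],[100,[0,0,0],[0,0,0]]]'
```

```text
t: 12.18
tool_pos: [0.5482, 0.1891, 0.1075]
eef_rot: [[-0.085, 0.996, 0.001], [0.996, 0.085, 0.0], [0.0, 0.001, -1.0]]
wrist_force: [-0.6, -0.1, 0.6]
width: 0.0856
gripper_force: 0.0
t: 12.68
tool_pos: [0.549, 0.1893, 0.1317]
eef_rot: [[-0.085, 0.996, 0.003], [0.996, 0.085, 0.001], [0.0, 0.003, -1.0]]
wrist_force: [0.4, 0.7, -0.9]
width: 0.0851
gripper_force: 0.0
```

```bash
python3 -m handwheel '[[100,[0,0,12],[0,0,0]],[100,[0,0,15],[0,0,0]],[100,[0,0,20],[0,0,0]],[100,[0,0,20],[0,0,0]],[100,[0,0,20],[0,0,0]],[100,[0,0,20],[0,0,0]],[100,[0,0,15],[0,0,0]],[100,[0,0,0],[0,0,0]],[100,[0,0,0],[0,0,0]],[100,[0,0,0],[0,0,0]]]'
python3 - <<'E'
from h import *
a=snap("side","pics/s8.png")
E
```

```text
t: 13.92
tool_pos: [0.5475, 0.189, 0.2513]
eef_rot: [[-0.085, 0.996, -0.002], [0.996, 0.085, -0.0], [-0.0, -0.002, -1.0]]
wrist_force: [-0.6, -0.2, 0.2]
width: 0.0857
gripper_force: 0.0
```

View pics/s8.png

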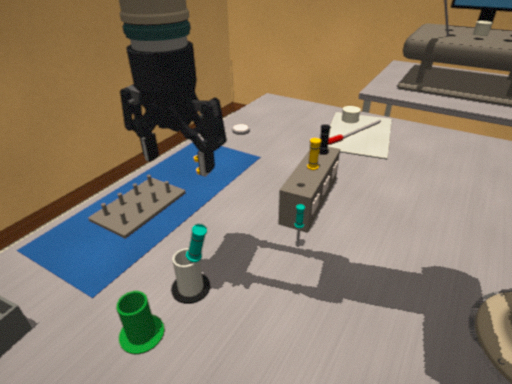

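The teal probe stands in the metal cup at (197,243), leaning on the rim. Black (325,139) and yellow (314,153) are still in the rack, and the gripper is clear of everything.

```bash
python3 -c "
from workcell import manip
print(manip.sign_off())"
```

```text
the job is handed in; nothing more can be done
None
```

The teal probe stands in the metal cup, leaning on the rim; its foot was on the cup floor before I let go. The black and yellow probes are still in the rack, the gripper is clear, and the job was handed in at about 14 s of the 48 s allowed (no verdict came back).

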